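# Let the whistle out of the lost property hopper without slamming its lid

## Task

With a fingertip, press the lever at the side of the lost property hopper all the way down so that its lid lifts, and keep it down until the whistle has rolled out into the tray. Then ease the lever back up slowly, so that the lid comes down shut without slamming, and take the hand away. Touch only the lever: do not touch the lid or the whistle, and leave the vise and the other lost things where they are.

Things in the scene. Friction and masses are not known exactly. Their poses are not given: they have to be found in the camera images.
- hopper: Plywood hopper fixed to the worktop, open on top: x -65 to +62 mm, 90 mm wide, 145 high, its floor sloping down to a mouth at the +x end. Before the mouth its tray: x +62 to +172 mm, 120 wide, walls 30 high, floor 6 mm above the worktop. Origin on the worktop under the box; x points to the tray, z up; the lever stands off the -y side.
- lever (a joint): Turn of lever and lid, fixed on one level shaft along the hopper's y at its x +30, z 125 mm. 0 = lever up, lid shut; grows as the paddle is pressed, to a hard stop at 0.70 rad (lid fully up). A spring returns it: 2 to 3.5 N at the paddle all along. Let go, the lid slams in 0.2 s; brought back over 2 s or more it is gentle. The last few mm it may close by itself.
- lever_pad (a point): Middle of the top of the lever's steel paddle (42 mm along the arm, 40 wide, 8 thick), 100 mm from the shaft on the side away from the tray, 90 mm to -y of the hopper's middle. Up, it is about 163 mm above the worktop; at the stop 95 mm, straight below within 3 mm (halfway 6 mm farther from the tray). It slopes 0.35 rad at both ends; when up, its outer end is the higher.
- lid_edge (a point): Middle of the free lower edge of the lid, a thin aluminium flap 76 mm wide and 95 mm long that hangs from the shaft over the mouth. Shut, it is 37 mm above the worktop. It swings outward and up over the tray by as much as the lever turns. Not to be touched.
- whistle_center (a point): Centre of the loose carved pine whistle, a round stick 60 mm long, 22 mm across with a thinner mouthpiece, lying crosswise on the hopper's floor behind the lid. With the lid up it rolls out into the tray by itself in about a second; there its centre is some 17 mm above the worktop. Not to be touched.
- vise: Small cast green bench vise fixed to the worktop, about 130 mm long, 85 mm wide and 85 mm high. Origin under its middle. Bystander.
- boat: Wooden toy boat hull, 100 mm long, 44 mm wide, 26 mm high with a 20 mm mast stub. Origin under its middle, bow to +x. Loose bystander.
- protractor: Orange plastic half-round protractor lying flat, 100 mm by 50 mm, 4 mm thick. Origin on its underside in the middle. Loose bystander.
- disc: Chrome key ring disc, 36 mm across and 4 mm thick, with a small wire ring, lying flat. Origin under the disc's middle. Loose bystander.
- whistle: The same whistle as a body; its origin is the same centre point, its y axis runs along the stick.

How it is judged (in metres and radians):
On the way:
1. the lever is pressed (almost) fully down and kept there until the whistle lies in the tray (value of joint lever above 0.6 rad and x of whistle_center in the frame of hopper between 0.068 and 0.165 m and y of whistle_center in the frame of hopper between -0.055 and 0.055 m and z of whistle_center in the frame of hopper below 0.035 m), for 0.2 s.
At the end, for the whole second after the job is handed in: The lid is shut (lever within 0.03 rad of its upper rest), the whistle lies still in the hopper's tray, and the boat, protractor and disc are within 15 mm of where they started (value of joint lever below 0.03 rad and x of whistle_center in the frame of hopper between 0.068 and 0.165 m and y of whistle_center in the frame of hopper between -0.055 and 0.055 m and z of whistle_center in the frame of hopper below 0.035 m and linear speed of whistle below 0.02 m/s and distance of each of boat, protractor, disc from where it was at the start of the episode below 0.015 m); the robot touches nothing.
It fails at once if the lid slams: it falls faster than 1.5 rad/s while still more than 0.08 rad from shut (value of joint lever above 0.08 rad and velocity of joint lever below -1.5 rad/s).
It fails at once if the robot touches the lid (contact force between any of the fingers, the arm and lever_c3 above 0.3 N).
It fails at once if the robot touches, pushes or lifts the whistle (contact force between any of the fingers, the arm and whistle above 0.2 N or z of whistle_center in the frame of hopper above 0.11 m).
It fails at once if the vise is touched (contact force between any of the fingers, the arm and vise above 1 N).
It fails at once if the boat, protractor or disc is moved or lifted by more than 15 mm (distance of any of boat, protractor, disc from where it was at the start of the episode above 0.015 m).
It also fails if it takes over 45 s, if anything falls off the work surface, if the arm or the gripper's body presses on something with over 40 N, if the wrist force passes 120 N, or if a joint passes its speed limit or range.

## Robot

A 6-joint arm with a two-finger parallel gripper is mounted at the origin on the work surface. World frame = base frame: x ahead of the robot, y to its left, z up, the work surface at z = 0. Lengths are in m, angles in degrees, forces in N, time in s.
With the tool pointing down it reaches from about 0.25 to 0.725 m from the base axis. Payload 9.7 kg.
Tool frame: the origin (TCP) lies midway between the tips of the shut fingers; the grasp point (between the pads) lies 19 mm behind it; x points along the fingers, y is the direction in which the jaws open and shut, and the axes are right-handed (so a half turn about x gives the same grasp; the last joint's range is limited). The gripper opens to 85 mm and grips with 20 to 120 N. Pads are 22 mm wide; open, the fingers measure 114 mm over their backs; the gripper's body (76 mm by 85 mm) begins 54 mm behind the grasp point. The pads swing forward as they close: fully open they stand 13 mm farther back than shut.
Start: joints at [-67.437, 4.979, 10.078, 95.1, 0, 90], TCP at [0.211, -0.508, 0.231] pointing down, gripper open.
Joint ranges: [-179.16, 179.16], [-48.56, 103.87], [-65.8, 70.77], [-126.05, 130.52], [-82.76, 87.17], [-180, 180]. Speed limits (degrees/s): [127.2, 127.2, 147.25, 180, 180, 180].

## Interface

Orientations are given as [roll, pitch, yaw] about the fixed x, y, z axes, in that order (R = Rz(yaw) Ry(pitch) Rx(roll)).
In Python, from workcell import bot, cams gives the robot as it stands.
- The arm moves only by the tool apply_moves, never from a script. Its argument "commands" is a list of rows, each a list of 5 numbers: the shift along the tool's x, y, z in m, then the turn about the tool's x in rad, then the opening, from -1 (shut) to 1 (fully open). In form: [[tx, ty, tz, roll, hand], ...]. A call has 1 to 12 rows; each row is the pose to reach, as a shift and turn from the pose measured when the call began, along the tool's axes at that moment; what a row does not reach only later rows make up. A row lasts 1/10 s, in which the tool goes at most 50 mm and 8.59 degrees, less where a joint would pass 70% of its speed; a pose out of reach is approached as far as the arm can. A call with a gripper value outside its range is refused whole. The fingers move at their own pace and stop on an object; "newtons" is the grip in N (left out, the last holds). Time passes only in rows, so rows that repeat a pose let the fingers close. It gives the time, the measured TCP pose, the force and the opening at its end, in the units of the state.
- bot.get_obs(): the state, without advancing time (a new reading comes with each control period).
- cams.camera(name): name is "scene" or "top" or "wrist"; returns a dict with "frame" (384x512x3 uint8, blue, green, red), "depth" (384x512 float32, m along the optical axis (not along the pixel's ray), 0 where there is no reading), "camera_matrix" (3x3 intrinsics, pixels), "R" (3x3) and "t" (3): a world point X has camera coordinates R X + t; the wrist camera has in their place "mount" (4x4, takes a point from camera to tool coordinates, whose origin is the TCP and whose axes are the tool frame's). Camera axes: x right, y down, z forward; pixel columns grow to the right and rows downward; lengths in m; the calibration is good to about 2 mm. A picture is of the moment at which its call begins: read the wrist's pose just before it.
- bot.job_done(): hands the job in, once; it reports no verdict.
Trained networks look in the newest picture that a camera, given by its name, has taken for a name from the list of things; names that differ only in an ending like _2 or _b are one class to them, and where a whole thing is asked for, a point or a joint stands for the part that bears it (a point fixed in the world has none). Each returns a list of dicts, best first, with "confidence" (0 to 1); they miss things now and then, are a little off and sometimes report something else, mostly with a low value. They report only what shows in the picture. A call takes as long as a camera call.
- cams.spot_in(name, camera): "rect" ([left, top, right, bottom] in pixels, round what is visible of it).
The state is a dict: "time": time; "q": joint angles; "qd": joint speeds; "joint_efforts": joint torques, N m; "ee_pos": TCP position; "tcp_rot": TCP orientation; "wrist_force": force on the tool from outside, world axes, zero at the start; "torque": the same for the moment, N m; "opening": finger opening in m.
Only numpy, scipy, OpenCV 4.12 (cv2) and the standard library are available. Lean on these libraries where they do the work, as an engineer would, in place of code of your own. Each camera call takes 0.05 s, during which the arm holds its last target. There are 200 camera calls.

## Working session

There is one attempt and no reset: what is moved stays moved. The work goes in short steps, Python scripts to look and compute and a tool call to move; the robot and the scene stay as the last step left them, time stands still between calls to the robot, and variables do not carry over. Pictures are saved under pics/ and viewed, about 8 in all and at most 12, crops included, and the job is handed in when it is done.

Besides the shell and the picture viewer there is one more tool, called after "Call:" as name([rows], argument=value, ...), one row to a line, values as JSON. apply_moves: Moves the arm, as the interface text tells. Its arguments: {"type":"object","properties":{"commands":{"type":"array"},"newtons":{"type":"number"}},"required":["commands"]}

```bash
mkdir -p pics
python3 - <<'E'
from workcell import bot, cams
import cv2,numpy as np
o=bot.get_obs();print(o)
fs=[]
for n in("scene","top"):
    c=cams.camera(n);np.savez(f"{n}0.npz",**{k:v for k,v in c.items()})
    f=c["frame"].copy()
    print(n,c["R"].round(3).tolist(),c["t"].round(3))
    for k in("hopper","lever_pad","lid_edge","vise","boat","disc","protractor"):
        r=cams.spot_in(k,n)[:2]
        print(k,[(np.round(x["rect"]).tolist(),round(x["confidence"],2)) for x in r])
    cv2.imwrite(f"pics/{n}0.png",f)
E
```

```text
{'time': 0.0, 'q': array([-6.74373224e+01,  5.01161496e+00,  1.00341328e+01,  9.50987348e+01,
        9.82019594e-04,  9.00014229e+01]), 'qd': array([ 0.09407473, -0.0121043 , -0.01995931, -0.0047168 ,  0.0814979 ,
        0.01374195]), 'joint_efforts': array([ 2.45891359e-03, -5.20392680e+01,  4.64802361e+01,  1.60681171e-02,
        1.26129103e-04,  4.30378591e-06]), 'ee_pos': array([ 0.21094997, -0.50769394,  0.23057524]), 'tcp_rot': array([-90.73676512,  89.92377673, 111.8244889 ]), 'wrist_force': array([0.71773941, 0.17423886, 1.03182656]), 'torque': array([-0.00772717, -0.05712105, -0.02091488]), 'opening': 0.08539302308142509}
scene [[-0.624, 0.781, -0.013], [0.58, 0.453, -0.677], [-0.523, -0.43, -0.736]] [ 0.304 -0.279  1.267]
hopper [([180.0, 142.0, 258.0, 277.0], 0.78)]
lever_pad [([192.0, 140.0, 239.0, 235.0], 0.78)]
lid_edge [([194.0, 137.0, 241.0, 233.0], 0.82)]
vise [([292.0, 209.0, 333.0, 267.0], 0.71)]
boat [([135.0, 196.0, 171.0, 218.0], 0.88)]
disc []
protractor [([276.0, 172.0, 309.0, 196.0], 0.63)]
top [[-0.106, -0.994, 0.003], [-0.969, 0.103, -0.226], [0.225, -0.027, -0.974]] [0.109 0.582 0.832]
hopper [([222.0, 122.0, 344.0, 236.0], 0.8), ([257.0, 176.0, 277.0, 182.0], 0.58)]
lever_pad [([248.0, 158.0, 350.0, 216.0], 0.73)]
lid_edge [([246.0, 159.0, 345.0, 214.0], 0.72)]
vise [([146.0, 198.0, 210.0, 267.0], 0.76)]
boat [([332.0, 121.0, 373.0, 166.0], 0.88)]
disc [([363.0, 198.0, 376.0, 215.0], 0.6)]
protractor [([245.0, 269.0, 272.0, 313.0], 0.56)]
```

Run:
```python
import cv2,numpy as np
a=cv2.imread("pics/scene0.png")[110:310,120:360];b=cv2.imread("pics/top0.png")[100:320,140:390]
cv2.imwrite("pics/sc.png",cv2.resize(a,None,fx=3,fy=3,interpolation=cv2.INTER_CUBIC)[:600])
cv2.imwrite("pics/tc.png",cv2.resize(b,None,fx=2.7,fy=2.7,interpolation=cv2.INTER_CUBIC)[:600])
```

```text
(no output)
```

View pics/sc.png

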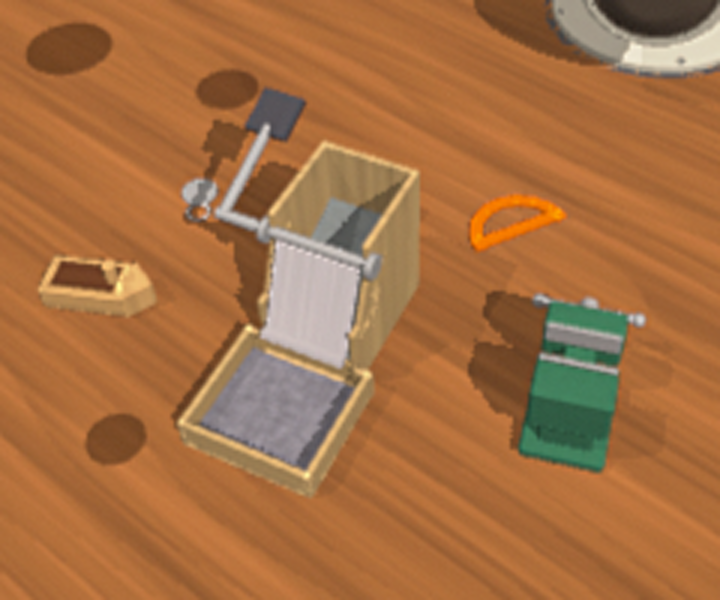

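View pics/tc.png

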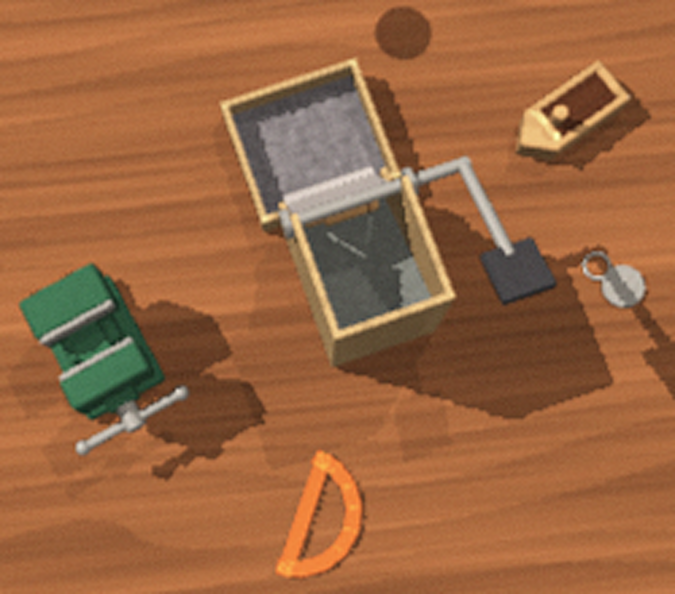

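The crops show the paddle as a dark plate at about (332, 200) in the top picture and (212, 148) in the scene picture. The disc lies beside it and the shaft runs over the mouth. Next I'll work out the positions from depth.

```bash
cat > h.py <<'E'
import numpy as np
def pts(c,mask=None):
    K,R,t,d=c["camera_matrix"],c["R"],c["t"],c["depth"]
    v,u=np.mgrid[:d.shape[0],:d.shape[1]]
    p=np.dstack([(u-K[0,2])/K[0,0]*d,(v-K[1,2])/K[1,1]*d,d])
    return (p-t)@R
E
python3 - <<'E'
import numpy as np,cv2
from h import pts
for n,uv,win in(("top",(332,200),14),("scene",(212,148),12)):
    c=np.load(n+"0.npz");P=pts(c);f=c["frame"]
    u,v=uv;s=np.s_[v-win:v+win+1,u-win:u+win+1]
    p=P[s];g=f[s].astype(int)
    m=(abs(p[...,2]-.16)<.035)&(g.max(2)<100)&(np.ptp(g,axis=2)<35)
    q=p[m];ctr=q.mean(0);w,V=np.linalg.eigh(np.cov(q.T))
    print(n,len(q),ctr.round(4),q.min(0).round(3),q.max(0).round(3),"normal",V[:,0].round(3),w)
    r=cv2.minAreaRect((q[:,:2]*1000).astype(np.float32));print(r)
c=np.load("top0.npz");P=pts(c)
for nm,(u,v) in dict(rimR=(452,296),rimrear=(334,333),shaftL=(290,222),shaftB=(463,164),arm=(508,250),trayFL=(225,103),trayFR=(354,64),trayNL=(268,220),disc=(625,286),boat=(575,110)).items():
    x,y=int(u/2.7+140),int(v/2.7+100);w=P[y-1:y+2,x-1:x+2].reshape(-1,3)
    print(nm,w[w[:,2].argmax()].round(3))
# box rim points
m=(abs(P[...,2]-.145)<.006);yy,xx=np.nonzero(m);k=(xx<320)&(xx>235)&(yy>150)&(yy<240)
print("rim",cv2.minAreaRect((P[m][k][:,:2]*1000).astype(np.float32)),k.sum())
m=(abs(P[...,2]-.030)<.006);yy,xx=np.nonzero(m);k=(xx<300)&(xx>215)&(yy>115)&(yy<190)
print("tray",cv2.minAreaRect((P[m][k][:,:2]*1000).astype(np.float32)),k.sum())
E
```

```text
top 411 [ 0.5437 -0.0852  0.1624] [ 0.523 -0.109  0.153] [ 0.568 -0.063  0.171] normal [-0.294 -0.082 -0.952] [2.82414901e-06 1.32777704e-04 1.44316984e-04]
((545.5362548828125, -85.63655853271484), (39.75436782836914, 39.761741638183594), 12.789913177490234)
scene 196 [ 0.547  -0.0829  0.1624] [ 0.525 -0.107  0.154] [ 0.569 -0.061  0.17 ] normal [-0.331 -0.089 -0.94 ] [1.81343807e-06 1.31593570e-04 1.39841434e-04]
((548.0477294921875, -83.23133850097656), (39.499778747558594, 40.1476936340332), 15.680597305297852)
rimR [ 0.535 -0.039  0.145]
rimrear [0.515 0.044 0.145]
shaftL [0.388 0.071 0.941]
shaftB [ 0.637 -0.065  0.131]
arm [ 0.559 -0.08   0.159]
trayFL [0.735 0.11  0.032]
trayFR [0.765 0.001 0.031]
trayNL [0.636 0.082 0.03 ]
disc [ 0.557 -0.201  0.005]
boat [ 0.706 -0.182  0.027]
rim ((575.4945678710938, -9.916770935058594), (95.56459045410156, 136.4817657470703), 13.465147972106934) 429
tray ((691.752197265625, 42.143646240234375), (130.1545867919922, 120.73715209960938), 13.465372085571289) 377
```

```bash
cat >> h.py <<'E'
from scipy.spatial.transform import Rotation as Ro
def tool(o): return Ro.from_euler("xyz",o["tcp_rot"],degrees=True).as_matrix()
YAW=np.radians(14.5); hx=np.array([np.cos(YAW),np.sin(YAW),0]); hy=np.array([-np.sin(YAW),np.cos(YAW),0])
PAD=np.array([.546,-.0845,.163])
E
python3 - <<'E'
from workcell import bot
from h import *
o=bot.get_obs();T=tool(o);print(T.round(3))
g=PAD-.003*hx;g[2]=.235
print("goal",g,"shift",(T.T@(g-o["ee_pos"])).round(4))
# roll so that tool y is along +-hy
b=T.T@hy;a=np.arctan2(b[2],b[1]);print("roll to hy",a,"or",a-np.pi*np.sign(a))
E
```

```text
[[-0.     0.384 -0.923]
 [-0.    -0.923 -0.384]
 [-1.     0.     0.   ]]
goal [ 0.54309556 -0.08525114  0.235     ] shift [-0.0037 -0.2629 -0.4688]
roll to hy -3.000856232623783 or 0.14073642096601002
```

Call:
apply_moves([
  [-0.004,-0.022,-0.039,0.01,-1],
  [-0.004,-0.044,-0.078,0.02,-1],
  [-0.004,-0.066,-0.117,0.04,-1],
  [-0.004,-0.088,-0.156,0.05,-1],
  [-0.004,-0.11,-0.195,0.06,-1],
  [-0.004,-0.132,-0.234,0.07,-1],
  [-0.004,-0.154,-0.273,0.08,-1],
  [-0.004,-0.176,-0.312,0.1,-1],
  [-0.004,-0.198,-0.351,0.11,-1],
  [-0.004,-0.22,-0.39,0.12,-1],
  [-0.004,-0.242,-0.43,0.13,-1],
  [-0.004,-0.263,-0.469,0.14,-1],
], newtons=40)

```text
time: 2.0
ee_pos: [0.5442, -0.0833, 0.2355]
tcp_rot: [153.1, 90.0, -12.4]
wrist_force: [0.7, -0.1, 0.6]
opening: 0.0001
```

Run:
```python
from workcell import bot,cams
from h import *
import cv2
o=bot.get_obs();T=tool(o);print(o["time"],o["ee_pos"],o["q"].round(1),o["wrist_force"],o["opening"]);print(T.round(3))
g=PAD-.003*hx;g[2]=.200
print("shift",(T.T@(g-o["ee_pos"])).round(4));b=T.T@-hy;print("roll",np.arctan2(b[2],b[1]))
c=cams.camera("wrist");s=cams.camera("top")["frame"][100:320,140:390];w=cv2.resize(c["frame"],(400,300))
cv2.imwrite("pics/a1.png",np.hstack([w,cv2.resize(s,(341,300))]))
o=bot.get_obs();P=c["mount"]
d=c["depth"];K=c["camera_matrix"];v,u=np.mgrid[:384,:512]
p=np.dstack([(u-K[0,2])/K[0,0]*d,(v-K[1,2])/K[1,1]*d,d])@P[:3,:3].T+P[:3,3]
q=p@T.T+o["ee_pos"];g=c["frame"].astype(int)
m=(abs(q[...,2]-.162)<.015)&(d>0)&(g.max(2)<110)&(np.linalg.norm(q[...,:2]-PAD[:2],axis=2)<.05)
print(m.sum(),q[m].mean(0),q[m].min(0),q[m].max(0),cv2.minAreaRect((q[m][:,:2]*1000).astype(np.float32)))
```

```text
2.0 [ 0.54417506 -0.083253    0.235484  ] [ -8.7   5.1  10.7  95.5  -0.  156.8] [ 0.69194914 -0.09185414  0.62910072] 0.00014366513010741374
[[ 0.001  0.251 -0.968]
 [-0.    -0.968 -0.251]
 [-1.     0.    -0.001]]
shift [0.0355 0.0017 0.0016]
roll 0.0005606202497332644
840 [ 0.5507891  -0.08530598  0.16156656] [ 0.52682367 -0.10719502  0.15288998] [ 0.57210928 -0.06123066  0.17063623] ((549.3518676757812, -84.21463775634766), (38.9510612487793, 39.50345993041992), 12.53593635559082)
```

View pics/a1.png

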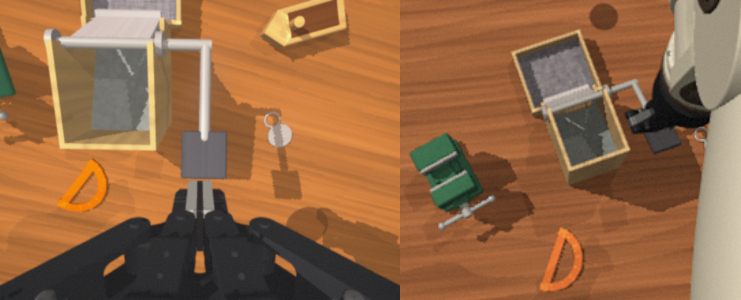

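The wrist picture shows the shut fingertips centred just behind the paddle because of the viewing angle. Its measured centre, about (0.549, -0.084), agrees with the first estimate. I'll lower the hand slowly.

Call:
apply_moves([
  [0.02,0.001,0.001,0,-1],
  [0.04,0.001,0.001,0,-1],
  [0.055,0.001,0.001,0,-1],
  [0.063,0.001,0.001,0,-1],
  [0.07,0.001,0.001,0,-1],
  [0.076,0.001,0.001,0,-1],
  [0.08,0.001,0.001,0,-1],
  [0.084,0.001,0.001,0,-1],
  [0.084,0.001,0.001,0,-1],
])

```text
time: 3.0
ee_pos: [0.5447, -0.0826, 0.15]
tcp_rot: [-73.3, 89.9, 121.4]
wrist_force: [-0.7, -1.1, 0.0]
opening: 0.0002
```

Run:
```python
from workcell import bot,cams
from h import *
import cv2
for i in range(3):
    o=bot.get_obs();c=cams.camera(["wrist","scene","top"][i]);print(o["ee_pos"],o["wrist_force"],o["torque"])
    if i==0:w=c["frame"]
    if i==1:s=c["frame"]
cv2.imwrite("pics/a2.png",np.hstack([cv2.resize(w[80:],(400,238)),cv2.resize(s[110:230,150:350],(397,238))]))
```

```text
[ 0.54468189 -0.08260378  0.15003893] [-0.70217235 -1.09567647  0.02366882] [-0.04397928  0.03331095  0.00701674]
[ 0.54473579 -0.08250403  0.15020423] [-0.21982778 -0.32036247 -0.12486314] [-0.03637195  0.02986786 -0.00656041]
[ 0.54477436 -0.08245841  0.15033064] [-0.90383735 -0.04417786 -0.92201479] [0.01255263 0.02879839 0.01345843]
```

View pics/a2.png

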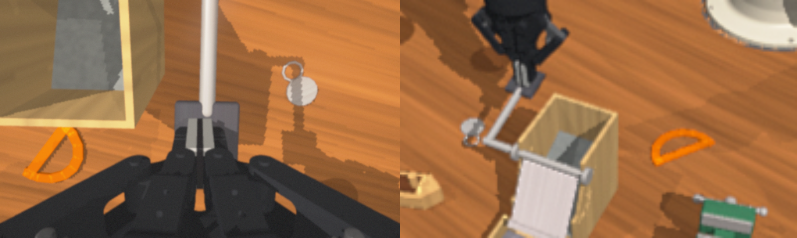

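The tips are on the paddle, within about 3 mm of its mid line. I'll press on.

Call:
apply_moves([
  [0.005,0.002,0.001,0,-1],
  [0.01,0.002,0.001,0,-1],
  [0.015,0.002,0.001,0,-1],
  [0.02,0.002,0.001,0,-1],
  [0.025,0.002,0.001,0,-1],
  [0.03,0.002,0.001,0,-1],
  [0.035,0.002,0.001,0,-1],
  [0.04,0.002,0.001,0,-1],
  [0.045,0.002,0.001,0,-1],
  [0.047,0.002,0.001,0,-1],
  [0.049,0.002,0.001,0,-1],
])

```text
time: 4.25
ee_pos: [0.5446, -0.0845, 0.1014]
tcp_rot: [-124.7, 89.9, 70.1]
wrist_force: [2.3, -0.2, 4.6]
opening: 0.0001
```

Run:
```python
from workcell import bot,cams
from h import *
import cv2
for i in range(3):
    o=bot.get_obs();c=cams.camera(["wrist","scene","top"][i]);print(o["ee_pos"],o["wrist_force"],o["torque"])
    if i==0:w=c["frame"]
    if i==1:s=c["frame"]
cv2.imwrite("pics/a3.png",np.hstack([cv2.resize(w[80:],(400,238)),cv2.resize(s[130:290,130:330],(397,318))[:238]]))
```

```text
[ 0.54462967 -0.08446116  0.10139957] [ 2.30714851 -0.20487024  4.56718683] [ 0.12402805 -0.4357384   0.02754977]
[ 0.54444913 -0.08447855  0.10108632] [ 1.69528314 -0.32382708  4.22922593] [ 0.03402559 -0.35342375  0.00500787]
[ 0.54436871 -0.08450484  0.10124029] [1.96756117 0.83998605 2.75027662] [ 0.04636209 -0.34002505 -0.00272099]
```

View pics/a3.png

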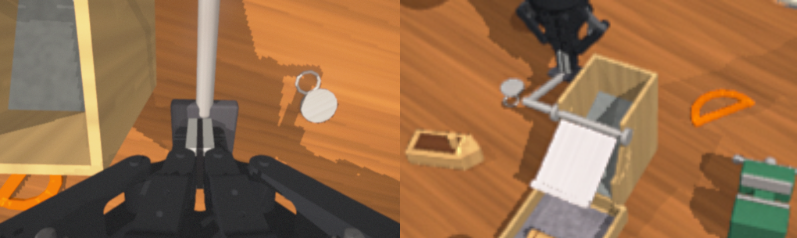

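The lid is up and the tips are on the paddle, with the disc untouched. The lever is still a few mm short of the stop, so I'll push gently on to it.

Call:
apply_moves([
  [0.002,0,0,0,-1],
  [0.004,0,0,0,-1],
  [0.006,0,0,0,-1],
  [0.008,0,0,0,-1],
  [0.008,0,0,0,-1],
])

```text
time: 4.9
ee_pos: [0.545, -0.0845, 0.0961]
tcp_rot: [-177.9, 89.8, 16.9]
wrist_force: [-5.1, 1.6, 22.7]
opening: 0.0
```

22 N, so it is at the stop. I'll hold there while the whistle rolls out.

Call:
apply_moves([
  [0,0,0,0,-1],
  [0,0,0,0,-1],
  [0,0,0,0,-1],
  [0,0,0,0,-1],
  [0,0,0,0,-1],
  [0,0,0,0,-1],
  [0,0,0,0,-1],
  [0,0,0,0,-1],
  [0,0,0,0,-1],
  [0,0,0,0,-1],
  [0,0,0,0,-1],
  [0,0,0,0,-1],
])

```text
time: 6.1
ee_pos: [0.5448, -0.0845, 0.0969]
tcp_rot: [178.9, 89.8, 13.6]
wrist_force: [-1.7, 1.5, 10.9]
opening: 0.0
```

Run:
```python
from workcell import bot,cams
from h import *
import cv2
o=bot.get_obs();print(o["time"],o["ee_pos"],o["wrist_force"])
HO=PAD+.064*hx+.09*hy; HO[2]=0
for i,n in enumerate(("scene","top","scene")):
    c=cams.camera(n);P=pts(c)
    for x in cams.spot_in("whistle",n)[:2]:
        l,t,r,b=x["rect"];u,v=int((l+r)/2),int((t+b)/2);q=P[v,u]-HO;print(n,np.round(x["rect"]),x["confidence"],"hopper",(q@hx).round(3),(q@hy).round(3),q[2].round(3))
    if i<2: cv2.imwrite(f"pics/h{i}.png",c["frame"])
a=cv2.imread("pics/h0.png")[130:290,130:330];b=cv2.imread("pics/h1.png")[90:250,200:400]
cv2.imwrite("pics/a4.png",cv2.resize(np.hstack([a,b]),(800,320)))
print(bot.get_obs()["wrist_force"])
```

```text
6.1 [ 0.54482648 -0.08450421  0.09689326] [-1.72347412  1.51674306 10.87964384]
scene [196. 247. 215. 264.] 0.75 hopper 0.154 -0.004 0.023
scene [190. 164. 242. 234.] 0.69 hopper 0.054 -0.021 0.116
top [240. 135. 261. 146.] 0.41 hopper 0.145 -0.005 0.028
scene [195. 245. 220. 265.] 0.52 hopper 0.154 0.001 0.027
[-3.70221778  0.71950423 11.15728174]
```

View pics/a4.png

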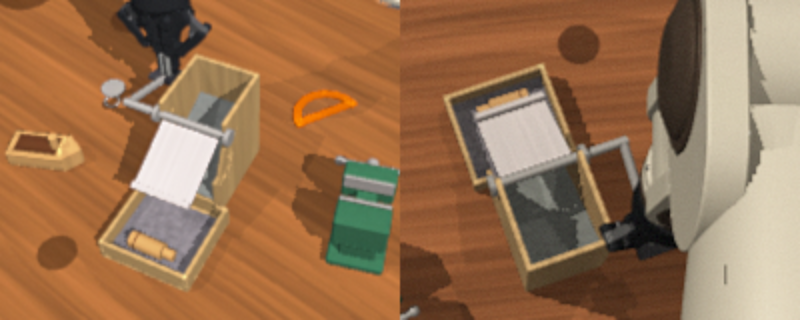

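The whistle lies in the tray at scene crop (150, 245), about x = 0.15 m in the hopper frame. The lever is at the stop with 11 N on it. I'll ease it up at 25 mm/s.

Call:
apply_moves([
  [-0.0025,0,0,0,-1],
  [-0.005,0,0,0,-1],
  [-0.0075,0,0,0,-1],
  [-0.01,0,0,0,-1],
  [-0.0125,0,0,0,-1],
  [-0.015,0,0,0,-1],
  [-0.0175,0,0,0,-1],
  [-0.02,0,0,0,-1],
  [-0.0225,0,0,0,-1],
  [-0.025,0,0,0,-1],
  [-0.0275,0,0,0,-1],
  [-0.03,0,0,0,-1],
])

```text
time: 7.6
ee_pos: [0.545, -0.0845, 0.1272]
tcp_rot: [177.6, 89.8, 12.4]
wrist_force: [-3.3, -0.2, 2.5]
opening: 0.0001
```

Call:
apply_moves([
  [-0.0025,0,0,0,-1],
  [-0.005,0,0,0,-1],
  [-0.0075,0,0,0,-1],
  [-0.01,0,0,0,-1],
  [-0.0125,0,0,0,-1],
  [-0.015,0,0,0,-1],
  [-0.0175,0,0,0,-1],
  [-0.02,0,0,0,-1],
  [-0.0225,0,0,0,-1],
  [-0.025,0,0,0,-1],
  [-0.0275,0,0,0,-1],
  [-0.03,0,0,0,-1],
])

```text
time: 8.8
ee_pos: [0.5449, -0.0845, 0.1574]
tcp_rot: [178.2, 89.8, 13.0]
wrist_force: [2.0, 0.4, 1.2]
opening: -0.0001
```

Call:
apply_moves([
  [-0.002,0,0,0,-1],
  [-0.004,0,0,0,-1],
  [-0.006,0,0,0,-1],
  [-0.008,0,0,0,-1],
  [-0.01,0,0,0,-1],
  [-0.012,0,0,0,-1],
  [-0.014,0,0,0,-1],
  [-0.016,0,0,0,-1],
  [-0.018,0,0,0,-1],
  [-0.02,0,0,0,-1],
  [-0.022,0,0,0,-1],
  [-0.024,0,0,0,-1],
])

```text
time: 10.0
ee_pos: [0.5448, -0.0845, 0.1816]
tcp_rot: [178.2, 89.8, 13.0]
wrist_force: [0.8, 0.4, 0.3]
opening: -0.0001
```

Call:
apply_moves([
  [-0.01,0,0,0,-1],
  [-0.02,0,0,0,-1],
  [-0.035,0,0,0,-1],
  [-0.05,0,0,0,-1],
  [-0.06,0,0,0,-1],
  [-0.06,0,0,0,-1],
  [-0.06,0,0,0,-1],
])

```text
time: 10.7
ee_pos: [0.5446, -0.0846, 0.2415]
tcp_rot: [177.1, 89.8, 11.9]
wrist_force: [-0.1, -0.4, -0.3]
opening: -0.0001
```

Run:
```python
from workcell import bot,cams
from h import *
import cv2
o=bot.get_obs();print(o["time"],o["ee_pos"],o["wrist_force"])
HO=PAD+.064*hx+.09*hy; HO[2]=0
for i,n in enumerate(("scene","top","scene","wrist")):
    c=cams.camera(n)
    if n=="wrist":
        cv2.imwrite("pics/w.png",c["frame"]);break
    P=pts(c)
    for k in("whistle","boat","disc","protractor"):
      for x in cams.spot_in(k,n)[:1]:
        l,t,r,b=x["rect"];u,v=int((l+r)/2),int((t+b)/2);q=P[v,u]-HO;print(k,n,np.round(x["rect"]),round(x["confidence"],2),"hopper",(q@hx).round(3),(q@hy).round(3),q[2].round(3))
    if i==0: a=c["frame"][130:290,130:330]
b=cv2.resize(cv2.imread("pics/w.png"),(427,320))
cv2.imwrite("pics/a5.png",np.hstack([cv2.resize(a,(372,298)),b[:298]]))
```

```text
10.7 [ 0.54464334 -0.08463792  0.2414899 ] [-0.13041646 -0.44018414 -0.2999549 ]
whistle scene [195. 245. 219. 264.] 0.51 hopper 0.151 -0.003 0.025
boat scene [134. 198. 171. 215.] 0.68 hopper 0.077 -0.212 0.024
protractor scene [278. 173. 309. 196.] 0.81 hopper -0.171 0.105 0.003
whistle top [237. 135. 265. 147.] 0.46 hopper 0.144 -0.005 0.025
disc top [363. 194. 372. 214.] 0.69 hopper -0.08 -0.199 0.007
protractor top [242. 270. 274. 314.] 0.69 hopper -0.172 0.095 -0.001
whistle scene [195. 248. 221. 264.] 0.63 hopper 0.151 -0.0 0.023
boat scene [133. 196. 169. 218.] 0.96 hopper 0.08 -0.212 0.027
disc scene [196. 244. 218. 263.] 0.48 hopper 0.15 -0.003 0.028
protractor scene [274. 173. 310. 194.] 0.73 hopper -0.178 0.099 -0.001
```

View pics/a5.png

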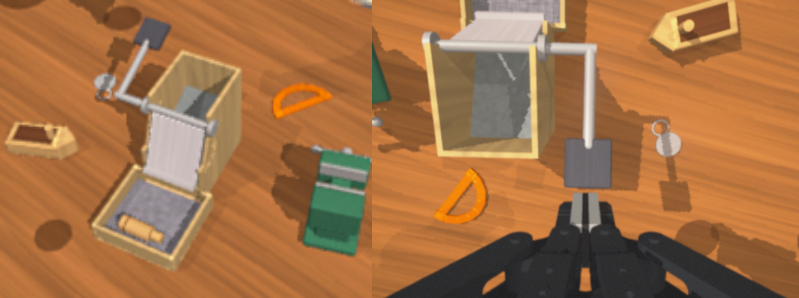

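The lid is shut, the whistle lies in the tray, the hand is clear and the other things are where they were. I'll hand in.

Run:
```python
from workcell import bot
print(bot.job_done())
```

```text
the job is handed in; nothing more can be done
None
```

The job is handed in after about 11 s of robot time; no verdict was reported.

**What I did:** I pressed the paddle down with the shut fingertips until they met the hard stop, at about 23 N. I held it there for over 1 s with 11 N still on it, until the whistle had rolled out. I then eased the lever up at about 25 mm/s (roughly 2.8 s for the paddle's whole rise) and lifted the hand about 80 mm clear.

**Last checks:**
- **Lid:** it looks shut in the last pictures. I did not measure the lever angle or the closing speed directly.
- **Whistle:** it lies at about x 0.145–0.151, y 0.00 in the hopper frame, and it had not moved measurably between the pictures.
- **Other things:** the boat, protractor and disc show at their starting pixels within detector noise. The vise looks unmoved too, and the hand never went near it.
- **Robot:** the wrist force is near zero and the hand touches nothing.

**Disagreements:**
- The detector once took the whistle for the disc, at confidence 0.48.
- The scene and top cameras differ by about 7 mm on the whistle's x.

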